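Roll the steel tube into its V-cradle

ROBOT

A 7-joint arm with a two-finger parallel gripper is mounted at the origin on the work surface. World frame = base frame: x ahead of the robot, y to its left, z up, the work surface at z = 0. Lengths are in mm, angles in degrees, forces in N, time in s.
With the tool pointing down it reaches from about 400 to 900 mm from the base axis. Payload 5.6 kg.
Tool frame: the origin (TCP) lies at the very end of the fingers, on their centre line; the grasp point (between the pads) lies 19 mm behind it (arm.grip_point_offset is the distance from the TCP to the grasp point, in mm); z points along the fingers, y is the line along which they close (so a half turn about z gives the same grasp; the last joint's range is limited). The gripper opens to 92 mm and grips with 3 to 60 N. Pads are 20 mm wide; open, the fingers measure 128 mm over their backs; the gripper's body (75 mm by 189 mm) begins 69 mm behind the grasp point.
Start: joints at [-73.281, 26.786, -0.665, 91.828, 0.344, 61.387, -3.226], TCP at [213.618, 613.902, 214.592] pointing down, gripper open.
Joint ranges: [-144.91, 144.91], [-17.63, 115.5], [-89.93, 88.59], [15.96, 139.68], [-74.01, 254.01], [8.47, 105.57], [-167.45, 167.45]. Speed limits (degrees/s): [147.25, 147.25, 180, 180, 180, 180, 180].

INTERFACE

Orientations are given as a 3x3 rotation matrix whose columns are the frame's x, y, z axes.
In Python, from rig import sensors, cams, arm, models gives the robot as it stands.
- The arm moves only by the tool move_arm, never from a script. Its argument "deltas" is a list of rows, each a list of 2 entries, a list of its own where there are three numbers: the shift along the tool's x, y, z in cm, then the turn, a rotation vector about the tool's x, y, z in degrees. A call has 1 to 8 rows; each row is the pose to reach, as a shift and turn from the pose commanded when the call began, along the tool's axes at that moment; what a row does not reach only later rows make up. A row lasts 1/10 s, in which the tool goes at most 50 mm and 8.59 degrees, less where a joint would pass 70% of its speed; a pose out of reach is approached as far as the arm can. A call with a gripper value outside its range is refused whole. "claw" is the finger opening in cm, from 0 to 9.19, set as the call begins (left out, the last holds). The fingers move at their own pace and stop on an object; "grip_force" is the grip in N (left out, the last holds). Time passes only in rows, so rows that repeat a pose let the fingers close. It gives the time, the measured TCP pose, the force, the opening and the grip force at its end, in the units of the state.
- sensors.read_state(): the state, without advancing time (a new reading comes with each control period).
- cams.snapshot(name): name is "scene" or "side" or "wrist"; returns (picture, depth): 400x640x3 uint8, blue, green, red; 400x640 float32, mm along the optical axis (not along the pixel's ray), 0 where there is no reading.
- cams.camera_params(name): a dict with "mtx" (3x3 intrinsics, pixels), "R" (3x3) and "t" (3): a world point X has camera coordinates R X + t; the wrist camera has in their place "hand_eye" (4x4, takes a point from camera to tool coordinates, whose origin is the TCP and whose axes are the flange's). Camera axes: x right, y down, z forward; pixel columns grow to the right and rows downward; lengths in mm; the calibration is good to about 2 mm. A picture is of the moment at which its call begins: read the wrist's pose just before it. camera_params takes no time and is no camera call.
- arm.hand_in(): hands the job in; it is judged then, once.
Trained networks look in the newest picture that a camera, given by its name, has taken for a name from the list of things; names that differ only in an ending like _2 or _b are one class to them, and where a whole thing is asked for, a point or a joint stands for the part that bears it (a point fixed in the world has none). Each returns a list of dicts, best first, with "score" (0 to 1); they miss things now and then, are a little off and sometimes report something else, mostly with a low value. They report only what shows in the picture. A call takes as long as a camera call. They do not tell look-alikes from the thing itself.
- models.outline_of(target, camera): "region" (400x640 bool, what is visible of it) and "extent" ([left, top, right, bottom] in pixels, round what is visible of it).
The state is a dict: "time_s": time; "q": joint angles; "joint_velocities": joint speeds; "tau": joint torques, N m; "tcp_pos": TCP position; "tool_rot": TCP orientation; "ft_force": force on the tool from outside, world axes, zero at the start; "torque": the same for the moment, N m; "grip_width": opening from 0.0 (shut) to 1.0 (fully open); "grasp_force": force on a finger pad.
Only numpy, scipy, OpenCV 4.12 (cv2) and the standard library are available. Lean on these libraries where they do the work, as an engineer would, in place of code of your own. Each camera call takes 0.05 s, during which the arm holds its last target. There are 200 camera calls.

TASK

Roll the steel tube along the bench, pushing it by its side with the fingertips, up over the low ramp of the blue V-cradle so that it settles down in the groove, lying along it and roughly centred on its length. Do not lift or carry the tube: it has to turn over as it goes. Leave the glassware, fitting, stopper and wrench where they are, and finish clear of everything.

Things in the scene. Friction and masses are not known exactly. Their poses are not given: they have to be found in the camera images.
- tube: loose polished, slippery steel tube, a round bar 50 mm in diameter, 160 mm long (plus a red plug standing 12 mm out of each end), about 0.6 kg, lying on the bench roughly along world x. Origin at its centre (25 mm above the bench); its x axis runs along the tube; a red stripe runs along the side its z axis points to, straight up at the start. It rolls freely, and turns if pushed at one end only.
- cradle: blue V-cradle fixed on the bench left or right of the tube, roughly parallel to it; 120 mm long (x, along the groove), 136 wide (y), same from both sides. Origin on the bench under its middle. A 12 degree ramp rises from the outer edge to a crest 11 mm high, 15.6 mm from the middle line; 30 degree flanks go down to the groove. A seated tube's centre is 30 mm above the bench, over the middle line.
- groove (a point): middle of the bottom of the cradle's groove, 2 mm above the bench, axes as the cradle's
- manifold: white plastic valve block with a black handle, fixed to the bench on the tube's other side, 124 mm along its x axis, 75 mm wide, 52 mm high; origin on the bench under its middle. An obstacle only.
- flask: loose green glass conical flask, 76 mm wide, 108 mm high; origin under its middle. Bystander.
- bottle: loose amber bottle with a red cap, 80 mm wide, about 150 mm high; origin under its middle. Bystander.
- beaker: loose clear glass beaker, 70 mm wide, 70 mm high; origin under its middle. Bystander.
- fitting: loose brass fitting, 32 mm wide, 30 mm high; origin under its middle. Bystander.
- wrench: loose steel wrench, 140 mm long, lying flat; origin under its middle. Bystander.
- stopper: loose red plastic stopper, 36 mm wide, 22 mm high; origin under its middle. Bystander.
Things that resemble listed ones, but are neither listed nor needed, are in the scene too. What is shaped like the tube but orange is not meant.

How it is judged:
By the outcome, as a careful person would: the job done as asked, in the order asked, and still so for the second after the job is handed in, with the robot touching nothing.
It also fails if it takes over 38 s, if anything falls off the work surface, if the arm or the gripper's body presses on something with over 40 N, if the wrist force passes 120 N, or if a joint passes its speed limit or range.

## Working session

There is one attempt and no reset: what is moved stays moved. The work goes in short steps, Python scripts to look and compute and a tool call to move; the robot and the scene stay as the last step left them, time stands still between calls to the robot, and variables do not carry over. Pictures are saved under pics/ and viewed, at most 10 in all, crops included, and the job is handed in when it is done.

Besides the shell and the picture viewer there is one more tool, called after "Request:" as name(argument=value, ...), one argument or row to a line, values as JSON. move_arm: Moves the arm, as the interface text tells. Its arguments: {"type":"object","properties":{"deltas":{"type":"array","items":{"type":"array"}},"claw":{"type":"number"},"grip_force":{"type":"number"}},"required":["deltas"]}

```bash
mkdir -p pics; cat > h.py <<'E'
import numpy as np, cv2
from rig import sensors, cams, arm, models
def pts(cam, depth, region):
    p=cams.camera_params(cam); v,u=np.nonzero(region&(depth>0)); z=depth[v,u]
    K=p["mtx"]; c=np.stack([(u-K[0,2])*z/K[0,0],(v-K[1,2])*z/K[1,1],z],1)
    return (c-p["t"])@np.asarray(p["R"])
E
python3 - <<'E'
from h import *
s=sensors.read_state(); print(s["time_s"],s["tcp_pos"],np.round(s["tool_rot"],3),s["grip_width"])
for c in ["scene","side"]:
    im,d=cams.snapshot(c); cv2.imwrite(f"pics/{c}0.png",im); np.save(f"{c}_d.npy",d)
    for n in ["tube","cradle"]+(["manifold","flask","bottle","beaker","fitting","wrench","stopper"] if c=="scene" else []):
        for r in models.outline_of(n,c)[:3]:
            P=pts(c,d,r["region"]); 
            if len(P)<5: continue
            print(c,n,round(r["score"],2),np.round(r["extent"]),"med",np.median(P,0).round(),"lo",np.percentile(P,2,axis=0).round(),"hi",np.percentile(P,98,axis=0).round())
E
```

```text
0.0 [213.43005736 613.36611916 213.64365661] [[-0.944  0.329 -0.   ]
 [ 0.329  0.944 -0.002]
 [-0.    -0.002 -1.   ]] 1.0000564242203303
scene tube 0.86 [128. 181. 206. 201.] med [ 356. -373.   41.] lo [ 313. -462.   -0.] hi [ 388. -287.   52.]
scene tube 0.81 [377. 128. 410. 175.] med [407. 236.  43.] lo [301. 217.  12.] hi [472. 264.  52.]
scene tube 0.66 [314. 177. 349. 236.] med [544.  10.  45.] lo [444.  -9.  15.] hi [614.  36.  52.]
scene cradle 0.89 [206. 215. 273. 273.] med [ 555. -226.    6.] lo [ 493. -288.   -0.] hi [ 610. -160.   12.]
scene manifold 0.97 [401. 181. 445. 224.] med [588. 238.  10.] lo [518. 209.  -0.] hi [637. 284.  52.]
scene flask 0.93 [390. 257. 428. 309.] med [802.  89.  45.] lo [772.  65.   6.] hi [825. 121. 109.]
scene bottle 0.72 [223. 276. 271. 341.] med [ 779. -225.  101.] lo [ 742. -262.   12.] hi [ 796. -191.  151.]
scene beaker 0.75 [474. 205. 510. 240.] med [705. 345.  47.] lo [673. 314.   4.] hi [736. 378.  70.]
scene fitting 0.54 [332. 152. 345. 167.] med [359.  89.  16.] lo [329.  76.   0.] hi [368. 105.  31.]
scene wrench 0.56 [253. 165. 270. 200.] med [ 372. -134.    7.] lo [ 302. -163.   -1.] hi [ 427. -100.   10.]
scene stopper 0.73 [328. 271. 342. 296.] med [731. -42.  21.] lo [712. -56.   4.] hi [744. -26.  24.]
side tube 0.83 [268. 201. 336. 239.] med [508.  -2.  41.] lo [429. -12.  13.] hi [606.  26.  52.]
side tube 0.66 [311. 313. 364. 400.] med [ 333. -387.   47.] lo [ 299. -457.   27.] hi [ 378. -296.   53.]
side cradle 0.72 [330. 252. 402. 306.] med [ 543. -235.    7.] lo [ 488. -292.    0.] hi [ 608. -159.   13.]
side cradle 0.39 [228. 223. 239. 236.] med [348.  82.  17.] lo [337.  74.   5.] hi [361.  99.  32.]
```

View pics/scene0.png

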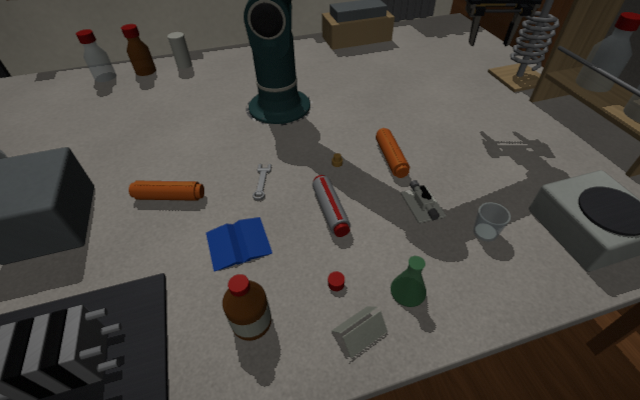

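View pics/side0.png

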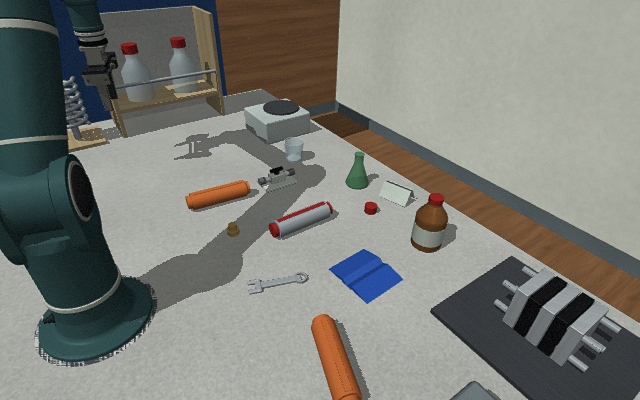

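The red-striped steel tube is at (331,206) in scene and (300,219) in side. The orange look-alikes at (167,190) and (392,152) are excluded by colour. The blue cradle is at (239,244). I'll confirm with a crop and fit the poses.

```bash
cat >> h.py <<'E'
from scipy.optimize import least_squares
def fit_tube(P, r=25., z0=None):
    P=P[P[:,2]>8]
    def f(q): # y = a + b*(x-530), height h
        n=np.hypot(1,q[1]); dy=(P[:,1]-q[0]-q[1]*(P[:,0]-530))/n
        return np.hypot(dy,P[:,2]-q[2])-r
    b=np.polyfit(P[:,0]-530,P[:,1],1)
    q=least_squares(f,[b[1],b[0],25.],loss="soft_l1",f_scale=2).x
    a=np.array([1,q[1]])/np.hypot(1,q[1]); s=(P[:,:2]-[530,q[0]])@a
    lo,hi=np.percentile(s,[.5,99.5]); m=(lo+hi)/2
    return np.r_[np.array([530,q[0]])+m*a,q[2]],np.degrees(np.arctan(q[1])),hi-lo
E
python3 - <<'E'
from h import *
im=cv2.imread("pics/scene0.png"); cv2.imwrite("pics/crop.png",cv2.resize(im[160:285,195:360],None,fx=4,fy=4,interpolation=cv2.INTER_CUBIC))
A=[];C=[]
for c in ["scene","side"]:
    im,d=cams.snapshot(c)
    for r in models.outline_of("tube",c):
        P=pts(c,d,r["region"]); m=np.median(P,0)
        if abs(m[1])<60 and abs(m[0]-530)<60:
            print(c,fit_tube(P)); A.append(P)
    r=models.outline_of("cradle",c)[0]; P=pts(c,d,r["region"]); P=P[(P[:,2]>2.5)&(P[:,2]<15)]
    print(c,"cradle",cv2.minAreaRect(P[:,:2].astype(np.float32)),len(P)); C.append(P)
print(fit_tube(np.vstack(A)))
P=np.vstack(C)
def g(q):
    a=np.radians(q[2]); y=abs(-(P[:,0]-q[0])*np.sin(a)+(P[:,1]-q[1])*np.cos(a))
    z=np.where(y>15.6,11-(y-15.6)*np.tan(np.radians(12)),11-(15.6-y)*np.tan(np.radians(30)))
    return P[:,2]-q[3]-np.maximum(z,0)
for t in(-10,0,10):
  o=least_squares(g,[551,-225,t,0],loss="soft_l1",f_scale=1.5);print("cr",o.x,o.cost)
t=np.radians(o.x[2]);s=P[:,0]*np.cos(t)+P[:,1]*np.sin(t);print("along",np.percentile(s,[.5,1,99,99.5]), o.x[0]*np.cos(t)+o.x[1]*np.sin(t))
E
```

```text
scene (array([523.32467888,  15.63440326,  24.94054187]), np.float64(0.13040499273189948), np.float64(181.24616304689175))
scene cradle ((549.1945190429688, -222.9774169921875), (122.98001098632812, 128.70730590820312), 4.721705436706543) 1927
side (array([519.95655238,  14.9773024 ,  25.72080606]), np.float64(-0.5689347001413455), np.float64(183.24677094263177))
side cradle ((548.393310546875, -225.8701171875), (122.46684265136719, 136.75433349609375), 4.026217937469482) 1869
(array([521.20725063,  15.2330293 ,  25.25934983]), np.float64(-0.22341032540521974), np.float64(185.0176795151382))
cr [ 1.29456703e+03 -1.77081162e+02  3.63981504e+00  6.13882089e-01] 2698.5861215395416
cr [ 537.25813201 -225.25536099    3.63981502    0.61388209] 2698.586121539459
cr [ 512.20980162 -226.84874555    3.63981507    0.61388209] 2698.5861215397044
along [472.89863677 473.39824158 593.74023958 594.25456515] 496.7753255341466
```

View pics/crop.png

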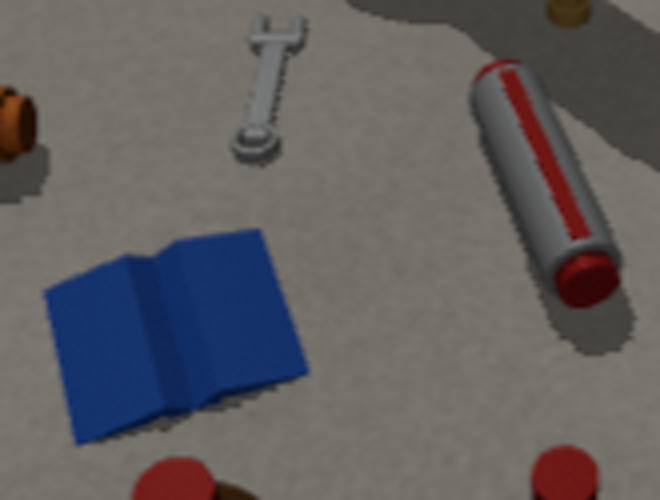

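The crop shows the grey tube with its red stripe and plugs (crop 545,180) and the plain blue V-cradle (175,335), so this is the right tube. Approach the tube from its left (+y) side, with the finger line along the tube.

Request:
move_arm(
  deltas=[
    [[-4,-3.4,0],[0,0,8]],
    [[-8,-6.8,0],[0,0,16]],
    [[-12,-10.2,0],[0,0,24]],
    [[-16,-13.6,0],[0,0,32]],
    [[-20,-17.2,0],[0,0,40]],
    [[-24,-20.6,0],[0,0,48]],
    [[-28,-24,0],[0,0,56]],
    [[-32,-27.5,0],[0,0,64]],
  ],
  claw=9.19,
)

```text
time_s: 1.75
tcp_pos: [415.4, 266.3, 215.0]
tool_rot: [[-0.113, 0.994, 0.001], [0.994, 0.113, 0.001], [0.001, 0.001, -1.0]]
ft_force: [0.7, 0.5, -0.7]
grip_width: 1.001
grasp_force: 0.0
```

Request:
move_arm(
  deltas=[
    [[-4.4,1.9,0],[0,0,3]],
    [[-8.7,3.9,0],[0,0,6.8]],
    [[-13,5.8,1],[0,0,6.8]],
    [[-17.4,7.7,4],[0,0,6.8]],
    [[-17.4,7.7,8],[0,0,6.8]],
    [[-17.4,7.7,12],[0,0,6.8]],
    [[-17.4,7.7,15],[0,0,6.8]],
    [[-17.4,7.7,15],[0,0,6.8]],
  ],
)

```text
time_s: 2.55
tcp_pos: [508.8, 103.5, 61.2]
tool_rot: [[0.0, 1.0, -0.007], [1.0, -0.0, -0.003], [-0.003, -0.007, -1.0]]
ft_force: [-0.4, 0.2, -0.2]
grip_width: 1.002
grasp_force: 0.0
```

```bash
python3 - <<'E'
from h import *
s=sensors.read_state(); print(s["time_s"],s["tcp_pos"],np.round(s["tool_rot"],3),s["ft_force"])
im,d=cams.snapshot("side"); cv2.imwrite("pics/side1.png",cv2.resize(im[130:320,180:430],None,fx=3,fy=3))
E
```

```text
2.55 [508.75198444 103.52884594  61.24040774] [[ 0.     1.    -0.007]
 [ 1.    -0.    -0.003]
 [-0.003 -0.007 -1.   ]] [-0.43595621  0.21307011 -0.19410149]
```

View pics/side1.png

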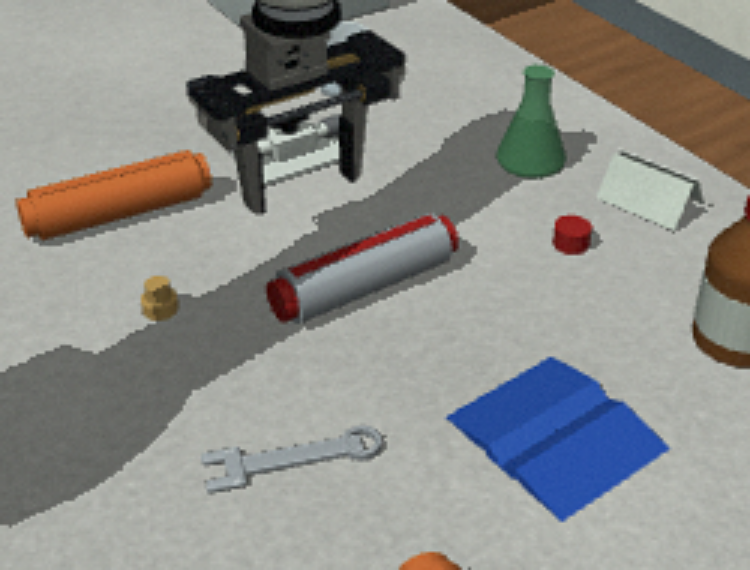

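The side crop shows both fingers above and behind the tube (crop 300,190), parallel to it, with nothing in the way. Let it settle while lowering.

Request:
move_arm(
  deltas=[
    [[0,0,0],[0,0,0]],
    [[0,0,0],[0,0,0]],
    [[0,0,0],[0,0,0]],
  ],
)

```text
time_s: 2.9
tcp_pos: [512.8, 105.0, 66.3]
tool_rot: [[-0.001, 1.0, 0.003], [1.0, 0.001, 0.001], [0.001, 0.003, -1.0]]
ft_force: [-0.8, -0.5, 0.7]
grip_width: 1.002
grasp_force: 0.0
```

Request:
move_arm(
  deltas=[
    [[0,0.9,2],[0,0,0]],
    [[0,0.9,4],[0,0,0]],
    [[0,0.9,5.2],[0,0,0]],
    [[-1.5,0.9,5.2],[0,0,0]],
    [[-3,0.9,5.2],[0,0,0]],
    [[-4.3,0.9,5.2],[0,0,0]],
    [[-4.3,0.9,5.2],[0,0,0]],
    [[-4.3,0.9,5.2],[0,0,0]],
  ],
)

```text
time_s: 3.7
tcp_pos: [521.1, 60.8, 13.2]
tool_rot: [[0.001, 1.0, 0.001], [1.0, -0.001, 0.0], [0.0, 0.001, -1.0]]
ft_force: [0.1, 0.8, 0.7]
grip_width: 1.0
grasp_force: 0.0
```

```bash
cat > look.py <<'E'
from h import *
import sys
s=sensors.read_state(); print(s["time_s"],s["tcp_pos"].round(1) if hasattr(s["tcp_pos"],"round") else s["tcp_pos"],s["ft_force"])
y0=float(sys.argv[1]); A=[]
for c in ["scene","side"]:
    im,d=cams.snapshot(c); cv2.imwrite(f"last_{c}.png",im)
    hsv=None
    for r in models.outline_of("tube",c):
        P=pts(c,d,r["region"])
        if len(P)<30: continue
        m=np.median(P,0)
        if abs(m[1]-y0)<70 and abs(m[0]-530)<70:
            P=P[abs(P[:,1]-m[1])<40]; P=P[P[:,2]<65]; print(c,[np.round(v,1) for v in fit_tube(P)]); A.append(P); break
if A: print("both",[np.round(v,1) for v in fit_tube(np.vstack(A))])
E
python3 look.py 15
```

```text
3.7 [521.1  60.8  13.2] [0.09023953 0.79533874 0.66182704]
scene [array([523.7,  15.6,  25. ]), np.float64(-0.1), np.float64(181.1)]
side [array([519.4,  14.9,  25.8]), np.float64(-0.6), np.float64(182.2)]
both [array([521.3,  15.2,  25.3]), np.float64(-0.3), np.float64(185.5)]
```

Request:
move_arm(
  deltas=[
    [[-0.5,0,0],[0,0,0]],
    [[-1.0,0,0],[0,0,0]],
    [[-1.4,0,0],[0,0,-1.5]],
    [[-1.8,0,0],[0,0,-3]],
    [[-2.3,0.05,0],[0,0,-4.5]],
    [[-2.8,0.1,0],[0,0,-6]],
    [[-3.3,0.15,0],[0,0,-7]],
    [[-3.8,0.2,0],[0,0,-8]],
  ],
)

```text
time_s: 4.7
tcp_pos: [522.7, 22.8, 12.6]
tool_rot: [[-0.14, 0.99, -0.0], [0.99, 0.14, 0.0], [0.0, 0.0, -1.0]]
ft_force: [0.2, 0.1, 0.4]
grip_width: 1.002
grasp_force: 0.2
```

```bash
python3 look.py -10
```

```text
4.7 [522.7  22.8  12.6] [0.19659366 0.10595715 0.4196846 ]
scene [array([523.9, -19.5,  24.6]), np.float64(0.5), np.float64(181.2)]
side [array([520.1, -26. ,  25.3]), np.float64(0.4), np.float64(183.4)]
both [array([521.5, -23.8,  25. ]), np.float64(0.5), np.float64(185.6)]
```

Request:
move_arm(
  deltas=[
    [[-0.9,0,0],[0,0,-1]],
    [[-1.9,0,0],[0,0,-2]],
    [[-2.9,0,0],[0,0,-3]],
    [[-3.9,0,0],[0,0,-4]],
    [[-5.0,0,0],[0,0,-4]],
    [[-6.1,0,0],[0,0,-4]],
  ],
)

```text
time_s: 5.5
tcp_pos: [531.3, -37.8, 12.6]
tool_rot: [[-0.208, 0.978, 0.0], [0.978, 0.208, -0.0], [-0.0, 0.0, -1.0]]
ft_force: [0.5, -0.2, -0.4]
grip_width: 0.999
grasp_force: 0.2
```

```bash
python3 look.py -90
```

```text
5.5 [531.3 -37.8  12.6] [ 0.46520016 -0.15286959 -0.38080598]
scene [array([525.4, -81.7,  24.6]), np.float64(2.9), np.float64(183.9)]
side [array([523.3, -93.3,  25.5]), np.float64(2.5), np.float64(182.6)]
both [array([524.8, -90.6,  25.5]), np.float64(3.0), np.float64(185.6)]
```

Request:
move_arm(
  deltas=[
    [[-1,-0.3,0],[0,0,0]],
    [[-2.2,-0.6,0],[0,0,0]],
    [[-3.4,-0.9,0],[0,0,0]],
    [[-4.6,-1.2,0],[0,0,0]],
    [[-5.7,-1.5,0],[0,0,0]],
    [[-6.5,-1.7,0],[0,0,0]],
    [[-7.0,-1.7,0],[0,0,0]],
  ],
)

```text
time_s: 6.4
tcp_pos: [528.9, -110.5, 12.6]
tool_rot: [[-0.207, 0.978, -0.0], [0.978, 0.207, -0.0], [-0.0, -0.0, -1.0]]
ft_force: [0.7, -0.5, 0.4]
grip_width: 1.006
grasp_force: 0.0
```

```bash
python3 look.py -155
```

```text
6.4 [ 528.9 -110.5   12.6] [ 0.68314549 -0.51654801  0.42122108]
scene [array([ 530.9, -157.4,   25.5]), np.float64(5.1), np.float64(183.8)]
side [array([ 527.2, -154. ,   25.9]), np.float64(4.8), np.float64(182.6)]
both [array([ 529.2, -155.4,   25.5]), np.float64(4.6), np.float64(185.9)]
```

Request:
move_arm(
  deltas=[
    [[0,0,0],[0,0,0]],
    [[0,0,0],[0,0,0]],
    [[0,0,0],[0,0,0]],
    [[0,0,0],[0,0,0]],
    [[0,0,0],[0,0,0]],
    [[0,0,0],[0,0,0]],
  ],
)

```text
time_s: 7.2
tcp_pos: [529.2, -108.9, 12.6]
tool_rot: [[-0.208, 0.978, 0.0], [0.978, 0.208, 0.0], [0.0, 0.0, -1.0]]
ft_force: [0.0, -0.9, 0.5]
grip_width: 1.004
grasp_force: 0.1
```

```bash
python3 look.py -150
```

```text
7.2 [ 529.2 -108.9   12.6] [ 0.04335666 -0.91332433  0.52048149]
scene [array([ 530.1, -150.1,   24.9]), np.float64(5.4), np.float64(183.1)]
both [array([ 530.1, -150.1,   24.9]), np.float64(5.4), np.float64(183.1)]
```

Request:
move_arm(
  deltas=[
    [[-0.3,0,-0.2],[0,0,-1]],
    [[-0.6,0,-0.4],[0,0,-2]],
    [[-0.9,0,-0.4],[0,0,-2]],
    [[-1.2,0,-0.4],[0,0,-2]],
    [[-1.5,0,-0.4],[0,0,-2]],
    [[-1.8,0,-0.4],[0,0,-2]],
    [[-2.1,0,-0.4],[0,0,-2]],
    [[-2.4,0,-0.4],[0,0,-2]],
  ],
)

```text
time_s: 8.2
tcp_pos: [533.9, -132.3, 16.5]
tool_rot: [[-0.242, 0.97, -0.001], [0.97, 0.242, 0.001], [0.001, -0.0, -1.0]]
ft_force: [-1.6, 5.4, 2.9]
grip_width: 1.003
grasp_force: 2.8
```

```bash
python3 look.py -170
```

```text
8.2 [ 533.9 -132.3   16.5] [-1.61193243  5.35287694  2.94237947]
scene [array([ 534.5, -168.6,   27.7]), np.float64(15.2), np.float64(182.5)]
both [array([ 534.5, -168.6,   27.7]), np.float64(15.2), np.float64(182.5)]
```

Request:
move_arm(
  deltas=[
    [[-0.3,0,0],[0,0,0]],
    [[-0.6,0,0],[0,0,0]],
    [[-0.9,0,0],[0,0,0]],
    [[-1.2,0,0],[0,0,0]],
    [[-1.5,0,0],[0,0,0]],
    [[-1.8,0,0],[0,0,0]],
    [[-2.1,0,0],[0,0,0]],
    [[-2.4,0,0],[0,0,0]],
  ],
)

```text
time_s: 9.2
tcp_pos: [539.8, -154.9, 16.6]
tool_rot: [[-0.243, 0.97, -0.001], [0.97, 0.243, 0.001], [0.001, -0.0, -1.0]]
ft_force: [-1.3, 5.3, 2.4]
grip_width: 1.003
grasp_force: 2.9
```

```bash
python3 look.py -190
```

```text
9.2 [ 539.8 -154.9   16.6] [-1.27510052  5.29237587  2.43136712]
scene [array([ 540.7, -190.7,   32.3]), np.float64(14.8), np.float64(180.9)]
side [array([ 536.9, -193.7,   33.8]), np.float64(14.3), np.float64(183.3)]
both [array([ 538.3, -192.5,   33. ]), np.float64(14.6), np.float64(186.0)]
```

Request:
move_arm(
  deltas=[
    [[-0.25,0,0],[0,0,0]],
    [[-0.5,0,0],[0,0,0]],
    [[-0.75,0,0],[0,0,1]],
    [[-1.0,0,0],[0,0,3]],
    [[-1.2,0,0],[0,0,5]],
    [[-1.4,0,0],[0,0,7]],
    [[-1.6,0,0],[0,0,9]],
    [[-1.75,0,0],[0,0,10]],
  ],
)

```text
time_s: 10.2
tcp_pos: [544.1, -174.3, 16.6]
tool_rot: [[-0.067, 0.998, 0.0], [0.998, 0.067, -0.002], [-0.002, 0.0, -1.0]]
ft_force: [-0.1, 0.7, 1.3]
grip_width: 0.997
grasp_force: 0.0
```

```bash
python3 look.py -210
```

```text
10.2 [ 544.1 -174.3   16.6] [-0.07349961  0.67302537  1.28450322]
scene [array([ 541.4, -210.9,   35.3]), np.float64(4.8), np.float64(184.3)]
side [array([ 539.2, -220.3,   34.1]), np.float64(4.3), np.float64(183.0)]
both [array([ 540.8, -218.6,   34.5]), np.float64(4.9), np.float64(186.0)]
```

The tube is dropping into the groove. I'll back the fingers off, raise them and look again.

Request:
move_arm(
  deltas=[
    [[0,0,0],[0,0,0]],
    [[1.5,0,0],[0,0,0]],
    [[3,0,0],[0,0,0]],
    [[5,0,-1],[0,0,0]],
    [[7,0,-4],[0,0,0]],
    [[7,0,-8],[0,0,0]],
    [[7,0,-12],[0,0,0]],
    [[7,0,-12],[0,0,0]],
  ],
)

```text
time_s: 11.2
tcp_pos: [542.7, -101.4, 141.6]
tool_rot: [[-0.072, 0.997, 0.01], [0.997, 0.072, 0.0], [-0.0, 0.01, -1.0]]
ft_force: [-1.0, -1.5, 0.3]
grip_width: 1.001
grasp_force: 0.0
```

```bash
python3 look.py -225; python3 look.py -225|head -2; python3 -c "
import cv2;im=cv2.imread('last_scene.png');cv2.imwrite('pics/end.png',cv2.resize(im[150:300,180:360],None,fx=4,fy=4))"
```

```text
11.2 [ 542.7 -101.4  141.6] [-1.04650494 -1.4547847   0.29871166]
scene [array([ 543.3, -224.3,   30.4]), np.float64(3.4), np.float64(182.4)]
side [array([ 539.9, -225.3,   31.4]), np.float64(3.1), np.float64(183.0)]
both [array([ 541.5, -224.9,   30.9]), np.float64(3.3), np.float64(185.6)]
11.4 [ 538.3 -101.7  135.5] [ 0.48745582 -0.07940698 -0.82126943]
scene [array([ 542.7, -224.3,   30.4]), np.float64(3.5), np.float64(183.3)]
```

View pics/end.png

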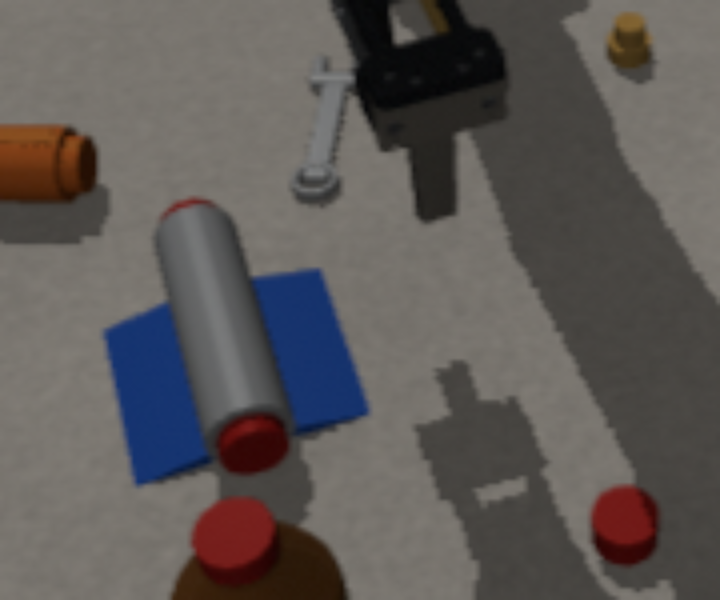

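The tube is seated in the groove (crop 220,330): centre 30 mm high, aligned within 0.5°, about 7 mm off centre. The stripe has turned out of sight and the bystanders haven't moved. I'll let the arm settle, then hand in.

Request:
move_arm(
  deltas=[
    [[2,0,-3],[0,0,0]],
    [[2,0,-3],[0,0,0]],
    [[2,0,-3],[0,0,0]],
    [[2,0,-3],[0,0,0]],
    [[2,0,-3],[0,0,0]],
  ],
)

```text
time_s: 12.1
tcp_pos: [537.2, -83.6, 165.7]
tool_rot: [[-0.069, 0.998, -0.002], [0.998, 0.069, -0.0], [-0.0, -0.002, -1.0]]
ft_force: [-0.5, -0.6, 0.1]
grip_width: 1.002
grasp_force: 0.0
```

```bash
python3 -c "
from rig import arm; print(arm.hand_in())"
```

```text
the job is handed in; nothing more can be done
None
```

I rolled the tube over the ramp and it is seated in the cradle's groove, aligned within about 0.5° and about 7 mm off centre along its length; the arm is clear, and I handed the job in at about 12 s with no verdict returned.

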